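# Take the measured stone specimen off the slide and hold it level

### The arm

A 7-joint arm with a two-finger parallel gripper is mounted at the origin on the work surface. World frame = base frame: x ahead of the robot, y to its left, z up, the work surface at z = 0. Lengths are in mm, angles in rad, forces in N, time in s.
With the tool pointing down it reaches from about 400 to 925 mm from the base axis. Payload 4.1 kg.
Tool frame: the origin (TCP) lies at the very end of the fingers, on their centre line; the grasp point (between the pads) lies 19 mm behind it (r.grasp_offset is the distance from the TCP to the grasp point, in mm); z points along the fingers, y is the line along which they close (so a half turn about z gives the same grasp; the last joint's range is limited). The gripper opens to 85 mm and grips with 20 to 120 N. Pads are 22 mm wide; open, the fingers measure 114 mm over their backs; the gripper's body (76 mm by 85 mm) begins 54 mm behind the grasp point. The pads swing forward as they close: fully open they stand 13 mm farther back than shut.
Start: joints at [-1.341, 0.398, 0.045, 1.537, -0.019, 1.207, -0.051], TCP at [209.87, 615.222, 231.347] pointing down, gripper open.
Joint ranges: [-2.82, 2.82], [-0.49, 2.23], [-1.37, 1.46], [0, 2.46], [-1.36, 4.5], [0.23, 2], [-2.94, 2.94]. Speed limits (rad/s): [2.57, 2.57, 3.14, 3.14, 3.14, 3.14, 3.14].

### API

Orientations are given as a unit quaternion [x, y, z, w].
In Python, from plant import r gives the robot as it stands.
- The arm moves only by the shell command python3 -m handwheel 'ROWS' [FORCE]. ROWS is JSON, one flat list of numbers, 5 for each row, row after row: the shift along the tool's x, y, z in m, then the turn about the tool's z in degrees, then the closure, from 0 (fully open) to 1 (shut). A call has 1 to 10 rows; each row is the pose to reach, as a shift and turn from the pose commanded when the call began, along the tool's axes at that moment; what a row does not reach only later rows make up. A row lasts 1/8 s, in which the tool goes at most 62.5 mm and 10.7 degrees, less where a joint would pass 70% of its speed; a pose out of reach is approached as far as the arm can. A call with a gripper value outside its range is refused whole. The fingers move at their own pace and stop on an object; FORCE is the grip in N (left out, the last holds). Time passes only in rows, so rows that repeat a pose let the fingers close. It gives the time, the measured TCP pose, the force, the opening and the grip force at its end, in the units of the state.
- r.read_state(): the state, without advancing time (a new reading comes with each control period).
- r.grab_frame(name): name is "side" or "top" or "wrist"; returns (picture, depth): 420x560x3 uint8, red, green, blue; 420x560 float32, mm along the optical axis (not along the pixel's ray), 0 where there is no reading.
- r.get_calibration(name): a dict with "camera_matrix" (3x3 intrinsics, pixels), "k1" (the pictures are not rectified: a ray, as slopes to the right and down, at radius r is drawn at 1 + k1 r^2 times it, then the intrinsics apply), "extrinsics" (4x4, takes a point from camera to world coordinates). Camera axes: x right, y down, z forward; pixel columns grow to the right and rows downward; lengths in mm; the calibration is good to about 2 mm. A picture is of the moment at which its call begins: read the wrist's pose just before it. get_calibration takes no time and is no camera call; for the wrist camera it gives the pose at the moment of the call.
- r.finish_job(): hands the job in; it is judged then, once.
The state is a dict: "time_s": time; "joint_positions": joint angles; "joint_velocities": joint speeds; "tau": joint torques, N m; "tcp_pos": TCP position; "ee_rot": TCP orientation; "ft_force": force on the tool from outside, world axes, zero at the start; "moment": the same for the moment, N m; "width": opening from 0.0 (shut) to 1.0 (fully open); "grasp_force": force on a finger pad.
Only numpy, scipy, OpenCV 4.12 (cv2) and the standard library are available. Lean on these libraries where they do the work, as an engineer would, in place of code of your own. Each camera call takes 0.05 s, during which the arm holds its last target. There are 200 camera calls.

### The job

The stone specimen has been measured and lies on the blue carrier under the dial gauge. Push the carrier by its orange post along the rail until it clicks into the next station, between the two green blocks, with the specimen still lying on it; then grip the specimen, lift it straight up about 10 cm clear of the carrier and keep it there steady and level for a few seconds. Finish while still holding it in the air, with the carrier left in its station, and do not knock the gauge stand or disturb the other things on the bench.

Things in the scene. Friction and masses are not known exactly. Their poses are not given: they have to be found in the camera images.
- carrier: The blue carrier on the rail, axes as the rig's; origin 26 mm below carrier_deck, 34 mm above the bench. It slides only along the rail, starts at rig y = 70 to 120 mm and belongs at rig y = -80 mm: there a sprung ball detent pulls it in over the last 5 mm and holds it; getting in takes 6 to 11 N. The end stop at rig y = -120 mm is too far. Friction 2 N: it stays where left.
- rig: Fixed slide unit: grey base plate 120 x 500 x 12 mm, steel rail along its y axis. Origin on the bench under the rail's centre line; the carrier travels towards its -y; the gauge stand is on its +x side. At rig y = -80 mm a green block (16 x 30 mm, 24 mm high) at either side of the plate marks the next station.
- carrier_deck (a point): Centre of the carrier where the specimen's underside rests, 60 mm above the bench, on two black cross bars (12 mm wide, 75 mm long across the rail, 16 mm high, 50 mm either side of this point along the rail). Blue plate below: 100 mm across x 200 mm along the rail, top 16 mm below this point. Axes as the rig's.
- post_top (a point): Centre of the top of the upright orange push post on the carrier: 16 mm diameter, 66 mm tall, its top 110 mm above the bench, on an arm at the carrier's robot side: 105 mm to rig -x and 75 mm to rig +y of the carrier's centre.
- station (a point): Fixed point where carrier_deck lies when the carrier sits in the next station.
- slab: The stone specimen: beige bar with brown veins, 50 mm (own x) x 150 mm (own y, about along the rail) x 22 mm thick (z), about 0.3 to 0.6 kg, uniform. Origin at the centre of its underside.
- gauge: Dial gauge stand fixed to the rig: red foot 90 x 100 mm, steel column 280 mm tall; origin under the column at rig x 135, y 100 mm. Its arm reaches 135 mm to rig -x over the rail, 205 mm high, with a round dial (58 mm diameter, 22 mm thick, centre 145 mm high) and a spindle ending 96 mm above the bench, 14 mm over the specimen.
- spray_bottle: White spray bottle with green head, 70 mm diameter, 213 mm tall; origin under its centre.
- pencil_pot: Black open pot, 76 mm diameter, 95 mm tall; origin under its centre.
- weight: Brass knobbed weight, 48 mm diameter, 70 mm tall; origin under its centre.
- pink_tile: Loose pink stone tile 100 x 100 x 12 mm; origin under its centre.
- slate_tile: Loose dark slate tile 100 x 100 x 12 mm; origin under its centre.
- brush: Hand brush lying on the bench, 200 mm long (own x), 42 mm wide, 20 mm high, wooden handle; origin under its middle.
Mind the look-alikes: they are no part of the job. What is shaped like the slab but black or red is not meant.

How it is judged (in metres and radians):
On the way, in this order (a step that is already met when the one before it is completed fails the run):
1. the carrier sits at rest in the next station's detent (within 5 mm) with the specimen still lying on it (y of carrier in the frame of rig between -0.085 and -0.075 m and linear speed of carrier below 0.01 m/s and z of slab in the frame of carrier_deck below 0.006 m and horizontal distance between slab and carrier_deck below 0.04 m), for 0.3 s.
2. the specimen is held by the fingers at least 80 mm clear of the carrier, level within 6 degrees and steady, for 1.5 s (z of slab in the frame of carrier_deck above 0.08 m and angle between slab's own z axis and vertical below 0.105 rad and linear speed of slab below 0.03 m/s and angular speed of slab below 0.15 rad/s and contact force between the fingers and slab above 2 N), for 1.5 s.
At the end, for the whole second after the job is handed in: The fingers hold the specimen at rest (under 30 mm/s and 0.15 rad/s), its underside at least 80 mm above the carrier's cross bars, above the station (within 80 mm sideways), level within 6 degrees, touching nothing of the slide unit, and the carrier sits in its station within 5 mm (all of step 2 and y of carrier in the frame of rig between -0.085 and -0.075 m and horizontal distance between slab and station below 0.08 m and contact force between slab and rig below 0.1 N and contact force between slab and carrier below 0.1 N); the arm keeps its last pose, push and grip.
It fails at once if another thing on the bench is moved by more than 25 mm (distance of any of spray_bottle, pencil_pot, weight, pink_tile, slate_tile, brush from where it was at the start of the episode above 0.025 m).
It fails at once if the gauge stand is knocked (more than 10 N) by the robot or the specimen (contact force between any of the arm, the fingers, slab and gauge above 10 N).
It fails at once if the specimen is tipped by more than 30 degrees (angle between slab's own z axis and vertical above 0.52 rad).
It also fails if it takes over 54 s, if anything falls off the work surface, if the arm or the gripper's body presses on something with over 40 N, if the wrist force passes 120 N, or if a joint passes its speed limit or range.

## Working session

There is one attempt and no reset: what is moved stays moved. The work goes in short steps, Python scripts to look and compute and a shell command to move; the robot and the scene stay as the last step left them, time stands still between calls to the robot, and variables do not carry over. Pictures are saved under pics/ and viewed, at most 10 in all, crops included, and the job is handed in when it is done.

```bash
mkdir -p pics; ls
python3 - <<'E'
from plant import r
import cv2,numpy as np,pickle
s=r.read_state();print({k:np.round(v,3) for k,v in s.items()})
d={}
for n in("side","top"):
    c=r.get_calibration(n);p,z=r.grab_frame(n);d[n]=(c,p,z)
    print(n,np.round(c["camera_matrix"],1).tolist(),c["k1"],np.round(c["extrinsics"],3).tolist())
    cv2.imwrite(f"pics/{n}0.png",p[:,:,::-1])
pickle.dump(d,open("d0.pkl","wb"))
E
```

```text
pics
{'time_s': np.float64(0.0), 'joint_positions': array([-1.341,  0.399,  0.045,  1.538, -0.019,  1.207, -0.051]), 'joint_velocities': array([-0.   ,  0.   , -0.001,  0.   , -0.001, -0.002,  0.   ]), 'tau': array([-0.0000e+00, -4.7512e+01,  1.3640e+00, -2.5423e+01,  1.2000e-02,
        9.0000e-03, -0.0000e+00]), 'tcp_pos': array([209.673, 614.587, 230.257]), 'ee_rot': array([ 0.164,  0.987, -0.001, -0.   ]), 'ft_force': array([-0.461, -0.47 , -0.208]), 'moment': array([-0.046,  0.028, -0.026]), 'grasp_force': np.float64(0.0), 'width': np.float64(0.998)}
side [[424.5, 0.0, 277.6], [0.0, 424.5, 207.5], [0.0, 0.0, 1.0]] -0.13205675846502388 [[0.998, -0.025, 0.065, 517.131], [-0.066, -0.642, 0.764, -891.215], [0.023, -0.766, -0.642, 829.736], [0.0, 0.0, 0.0, 1.0]]
top [[458.2, 0.0, 280.3], [0.0, 458.2, 200.5], [0.0, 0.0, 1.0]] -0.038860339664185437 [[-0.019, -0.995, 0.096, 468.66], [-1.0, 0.019, 0.002, -34.546], [-0.004, -0.095, -0.995, 1281.182], [0.0, 0.0, 0.0, 1.0]]
```

View pics/top0.png

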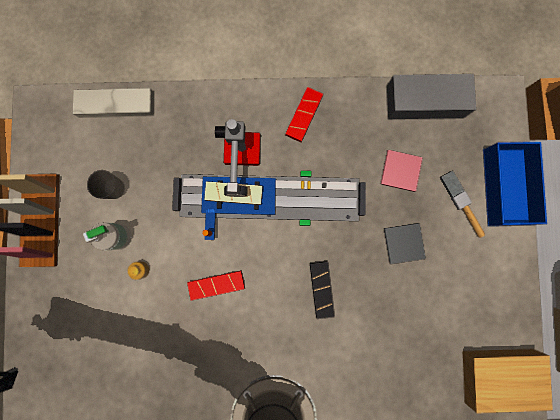

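View pics/side0.png

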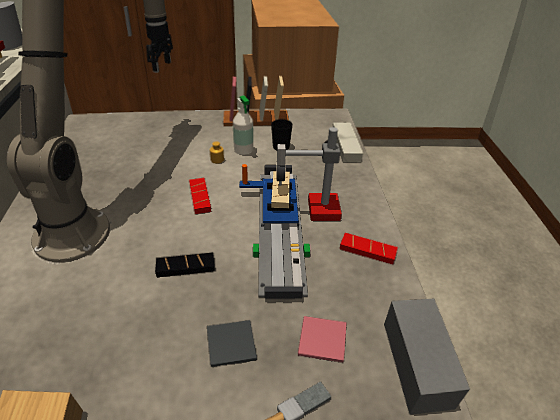

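The top view has the carrier at about (240,195), the orange post at (208,232), the green blocks at (305,173) and (305,222), the slab at (233,191) and the gauge foot at (242,148). The side view agrees with this. The rig's y axis runs roughly along world y, with station −y to the right.

```bash
cat > h.py <<'E'
import numpy as np,cv2
def ray(c,uv):
    K=c["camera_matrix"];d=np.atleast_2d((np.asarray(uv,float)-K[:2,2])/[K[0,0],K[1,1]]);u=d.copy()
    for _ in range(20): u=d/(1+c["k1"]*(u**2).sum(1,keepdims=True))
    E=c["extrinsics"];return E[:3,3],np.c_[u,np.ones(len(u))]@E[:3,:3].T
def onplane(c,uv,z):
    o,d=ray(c,uv);return o+d*((z-o[2])/d[:,2])[:,None]
def blobs(p,lo,hi,amin=8):
    h=cv2.cvtColor(p,cv2.COLOR_RGB2HSV);m=cv2.inRange(h,np.array(lo),np.array(hi))
    n,l,s,c=cv2.connectedComponentsWithStats(m)
    return [(s[i,4],c[i],l==i) for i in range(1,n) if s[i,4]>=amin]
E
python3 - <<'E'
from h import *
import pickle
d=pickle.load(open("d0.pkl","rb"))
for n in d:
    c,p,z=d[n]
    for nm,lo,hi,h in(("green",(45,120,60),(75,255,255),24),("orange",(5,190,120),(16,255,255),110),("blue",(105,150,60),(125,255,255),44),("slab",(18,20,150),(32,140,255),82),("spray",(40,40,40),(75,255,255),200)):
        for a,uv,m in blobs(p,lo,hi,15):
            ys,xs=np.where(m);box=cv2.minAreaRect(np.c_[xs,ys].astype(np.float32))
            X=onplane(c,cv2.boxPoints(box),h)[:,:2]
            if a<4000: print(n,nm,a,uv.round(1),onplane(c,uv,h)[0].round(1)[:2],"box",X.round(0).tolist())
cv2.imwrite("pics/crop.png",np.hstack([cv2.resize(d["top"][1][110:250,160:320],None,fx=2.5,fy=2.5,interpolation=2),cv2.resize(d["side"][1][110:250,215:375],None,fx=2.5,fy=2.5,interpolation=2)])[:,:,::-1])
E
```

```text
side green 34 [243.9  98.4] [502.6 802.3] box [[484.0, 821.0], [497.0, 851.0], [522.0, 790.0], [509.0, 762.0]]
side green 48 [255.5 247.5] [529.6 -95.9] box [[523.0, -82.0], [537.0, -83.0], [536.0, -109.0], [523.0, -109.0]]
side green 46 [306.5 247.5] [ 665.3 -101.9] box [[660.0, -88.0], [674.0, -89.0], [670.0, -115.0], [657.0, -114.0]]
side orange 43 [226.  116.5] [440.1 475.8] box [[432.0, 436.0], [433.0, 522.0], [450.0, 518.0], [448.0, 432.0]]
side blue 679 [272.7 203.6] [584.2  61.2] box [[489.0, -7.0], [489.0, 186.0], [670.0, 180.0], [650.0, -13.0]]
side blue 88 [292.7 189.2] [649.  127.9] box [[645.0, 180.0], [661.0, 180.0], [652.0, 85.0], [637.0, 85.0]]
side slab 438 [11.1 65.6] [-674.6 1159.7] box [[-886.0, 1462.0], [-732.0, 1426.0], [-480.0, 854.0], [-596.0, 872.0]]
side slab 30 [265.3  80.7] [596.8 853.7] box [[593.0, 906.0], [606.0, 906.0], [602.0, 808.0], [589.0, 808.0]]
side slab 27 [280.7  80.6] [663.7 854.3] box [[658.0, 904.0], [670.0, 909.0], [669.0, 808.0], [658.0, 804.0]]
side slab 35 [295.3 110.3] [699.  572.1] box [[668.0, 583.0], [726.0, 582.0], [722.0, 549.0], 
[... 19417 characters left out ...]
0], [320.0, 372.0], [314.0, 365.0], [299.0, 381.0]]
top slab 15 [268.5 364.9] [162.4   6.1] box [[167.0, 13.0], [170.0, 2.0], [158.0, -2.0], [154.0, 9.0]]
top slab 17 [233.4 404.3] [65.5 97.2] box [[54.0, 104.0], [80.0, 94.0], [78.0, 89.0], [52.0, 100.0]]
top spray 62 [305.5 173.1] [636.9 -93.3] box [[642.0, -80.0], [642.0, -107.0], [630.0, -106.0], [630.0, -80.0]]
top spray 69 [304.6 222.4] [519.4 -88.3] box [[528.0, -75.0], [527.0, -101.0], [513.0, -101.0], [514.0, -75.0]]
top spray 159 [ 96.1 231.4] [507.1 406.6] box [[509.0, 434.0], [526.0, 384.0], [507.0, 377.0], [490.0, 427.0]]
top spray 90 [120.5 234.9] [497.8 347.9] box [[524.0, 369.0], [526.0, 339.0], [469.0, 334.0], [467.0, 363.0]]
```

View pics/crop.png

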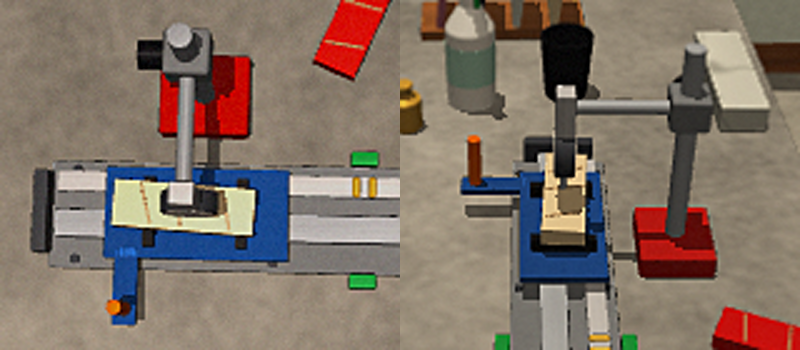

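```bash
python3 -m handwheel '[-0.03,-0.02,0,-2,0, -0.08,-0.06,0,-4,0, -0.13,-0.10,0,-6,0, -0.18,-0.14,0,-8,0, -0.23,-0.18,0,-10,0, -0.28,-0.22,0,-12,0, -0.33,-0.26,0,-14,0, -0.38,-0.30,0,-15,0, -0.41,-0.32,0,-16.5,0, -0.4235,-0.3326,0,-16.5,0]' 30
cat > st.py <<'E'
from plant import r
import numpy as np,sys
from scipy.spatial.transform import Rotation as R
s=r.read_state();M=R.from_quat(s["ee_rot"]).as_matrix();p=np.array(s["tcp_pos"])
print("t",s["time_s"],"tcp",p.round(1),"ty ang",np.degrees(np.arctan2(M[1,1],M[0,1])).round(2),"F",np.round(s["ft_force"],1),"w",s["width"],"g",s["grasp_force"],"q7",s["joint_positions"].round(2))
if len(sys.argv)>3: print("shift mm",(M.T@(np.array(sys.argv[1:4],float)-p)).round(1))
E
python3 st.py 502.6 162.7 180
```

```text
time_s: 1.35
tcp_pos: [504.7, 160.0, 231.1]
ee_rot: [0.023, 1.0, -0.001, 0.0]
ft_force: [-0.7, 0.5, 0.5]
width: 0.996
grasp_force: 0.0
t 1.35 tcp [504.7 160.  231.1] ty ang 87.36 F [-0.7  0.5  0.5] w 0.9957851116862785 g 0.0 q7 [-0.67  0.19  0.32  1.83 -0.06  1.13  1.2 ]
shift mm [ 2.2  2.7 51.1]
```

```bash
python3 -m handwheel '[0.0022,0.0027,0.03,0,0, 0.0022,0.0027,0.07,0,0, 0.0022,0.0027,0.11,0,0, 0.0022,0.0027,0.14,0,0, 0.0022,0.0027,0.16,0,0, 0.0022,0.0027,0.16,0,0.4, 0.0022,0.0027,0.16,0,0.7, 0.0022,0.0027,0.16,0,0.7, 0.0022,0.0027,0.16,0,0.7]' 30
python3 st.py
python3 - <<'E'
from plant import r
import cv2
p,z=r.grab_frame("side");q,_=r.grab_frame("top")
import numpy as np
cv2.imwrite("pics/cage.png",np.hstack([cv2.resize(q[130:270,150:310],None,fx=2.5,fy=2.5,interpolation=2),cv2.resize(p[80:220,180:340],None,fx=2.5,fy=2.5,interpolation=2)])[:,:,::-1])
E
```

```text
time_s: 2.48
tcp_pos: [501.8, 166.7, 72.1]
ee_rot: [0.02, 1.0, 0.0, 0.001]
ft_force: [0.1, 0.5, -0.2]
width: 0.301
grasp_force: 0.0
t 2.475 tcp [501.8 166.7  72.1] ty ang 87.67 F [ 0.1  0.5 -0.2] w 0.30066505062738885 g 0.0 q7 [-0.63  0.38  0.28  1.99 -0.15  0.79  1.26]
```

View pics/cage.png

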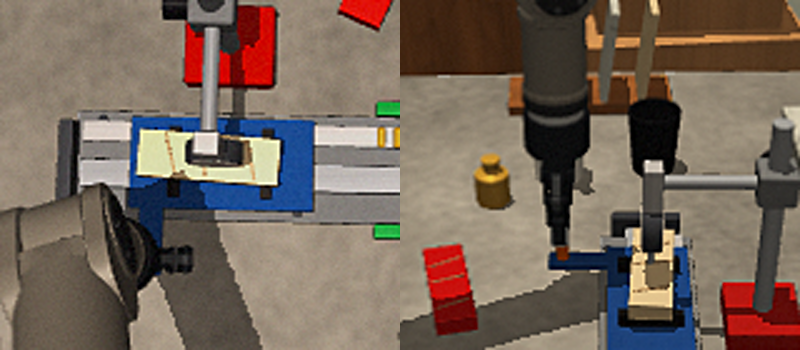

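```bash
python3 -m handwheel '[0,-0.004,0,0,0.7, 0,-0.009,0,0,0.7, 0,-0.015,0,0,0.7, 0,-0.024,0,0,0.7, 0,-0.036,0,0,0.7, 0,-0.048,0,0,0.7, 0,-0.060,0,0,0.7, 0,-0.072,0,0,0.7, 0,-0.084,0,0,0.7, 0,-0.094,0,0,0.7]'; python3 -m handwheel '[0,-0.010,0,0,0.7, 0,-0.022,0,0,0.7, 0,-0.034,0,0,0.7, 0,-0.046,0,0,0.7, 0,-0.056,0,0,0.7, 0,-0.064,0,0,0.7, 0,-0.070,0,0,0.7, 0,-0.074,0,0,0.7, 0,-0.074,0,0,0.7]'; python3 st.py
cat > carr.py <<'E'
from h import *
from plant import r
import cv2,pickle
d={}
for n in("top","side"):
    c=r.get_calibration(n);p,z=r.grab_frame(n);d[n]=(c,p,z)
    for a,uv,m in blobs(p,(105,150,60),(125,255,255),200):
        X=onplane(c,uv,44)[0]
        if 450<X[0]<700:
            ys,xs=np.where(m);P=onplane(c,np.c_[xs,ys],44)
            k=(P[:,0]>555)&(P[:,0]<640);print(n,"plate y range",np.percentile(P[k,1],[0.5,99.5]).round(1))
    for a,uv,m in blobs(p,(18,20,150),(32,140,255),40):
        X=onplane(c,uv,82)[0]
        if 560<X[0]<650 and -250<X[1]<200:
            ys,xs=np.where(m);b=cv2.minAreaRect(onplane(c,np.c_[xs,ys],82)[:,:2].astype(np.float32));print(n,"slab",a,X[:2].round(1),np.round(b[0],1),np.round(b[1],1),round(b[2],1))
pickle.dump(d,open("d1.pkl","wb"))
E
python3 carr.py
```

```text
time_s: 3.82
tcp_pos: [497.3, 71.6, 71.3]
ee_rot: [0.021, 1.0, -0.0, -0.0]
ft_force: [-0.4, 3.1, 1.1]
width: 0.299
grasp_force: 1.2
time_s: 4.95
tcp_pos: [494.6, -2.2, 71.3]
ee_rot: [0.021, 1.0, -0.0, 0.0]
ft_force: [-1.0, -0.2, 0.8]
width: 0.302
grasp_force: 0.0
t 4.95 tcp [494.6  -2.2  71.3] ty ang 87.64 F [-1.  -0.2  0.8] w 0.30232605820416514 g 0.0 q7 [-0.37  0.33  0.34  2.07 -0.16  0.76  1.6 ]
top plate y range [-757.3 -632.9]
top plate y range [-178.    20.8]
top slab 777 [601.5 -68.1] [600.7 -68.8] [148.9  49.1] 84.4
side plate y range [-177.9    8.6]
side slab 668 [600.7 -70.4] [600.4 -65.3] [149.9  48. ] 84.8
```

```bash
python3 -m handwheel '[0,-0.004,0,0,0.7, 0,-0.008,0,0,0.7, 0,-0.012,0,0,0.7, 0,-0.015,0,0,0.7, 0,-0.017,0,0,0.7, 0,-0.019,0,0,0.7, 0,-0.021,0,0,0.7, 0,-0.022,0,0,0.7, 0,-0.022,0,0,0.7, 0,-0.022,0,0,0.7]'; python3 st.py;python3 carr.py
```

```text
time_s: 6.3
tcp_pos: [493.1, -24.0, 71.2]
ee_rot: [0.021, 1.0, -0.0, -0.0]
ft_force: [0.0, -0.7, -0.1]
width: 0.303
grasp_force: 0.1
t 6.3 tcp [493.1 -24.   71.2] ty ang 87.64 F [ 0.  -0.7 -0.1] w 0.30301117010599204 g 0.05026702070608735 q7 [-0.33  0.33  0.35  2.07 -0.16  0.76  1.64]
top plate y range [-757.4 -633. ]
top plate y range [-199.7   -0.9]
top slab 201 [604.4 -33. ] [604.9 -35.4] [39.5 50.3] 88.8
top slab 567 [ 599.3 -111.2] [ 598.1 -106.2] [116.9  49. ] 84.5
side plate y range [-197.8   -5.9]
side slab 701 [599.9 -91.4] [600.4 -87. ] [150.6  49.3] 84.5
```

```bash
python3 -m handwheel '[0,-0.001,0,0,0.7, 0,-0.002,0,0,0.7, 0,-0.0025,0,0,0.7, 0,-0.0025,0,0,0.7]'; python3 carr.py | grep plate
```

```text
time_s: 6.9
tcp_pos: [493.0, -25.5, 71.2]
ee_rot: [0.02, 1.0, 0.0, -0.0]
ft_force: [-0.4, 2.0, -0.0]
width: 0.299
grasp_force: 1.2
top plate y range [-757.4 -633. ]
top plate y range [-200.3   -3.5]
side plate y range [-83.8  -7.5]
side plate y range [-201.1  -12.8]
```

```bash
python3 -m handwheel '[0,-0.0005,0,0,0.7, 0,-0.001,0,0,0.7, 0,-0.001,0,0,0.7]'; python3 -m handwheel '[0,-0.0005,0,0,0.7, 0,-0.001,0,0,0.7, 0,-0.001,0,0,0.7]'; python3 carr.py | grep plate
```

```text
time_s: 7.38
tcp_pos: [493.0, -25.9, 71.2]
ee_rot: [0.02, 1.0, 0.001, -0.0]
ft_force: [-0.9, 5.9, 0.7]
width: 0.303
grasp_force: 2.4
time_s: 7.75
tcp_pos: [493.0, -26.1, 71.1]
ee_rot: [0.02, 1.0, 0.001, -0.0]
ft_force: [-1.4, 6.6, 0.2]
width: 0.298
grasp_force: 3.2
top plate y range [-757.3 -633. ]
top plate y range [-200.4   -3.6]
side plate y range [-201.1   -5.8]
```

```bash
python3 -m handwheel '[0,0.0025,0,0,0.7, 0,0.006,0,0,0.7, 0,0.007,0,0,0.3, 0,0.007,0,0,0, 0,0.007,0,0,0, 0,0.007,-0.03,0,0, 0,0.007,-0.08,0,0, 0,0.007,-0.13,0,0, 0,0.007,-0.16,0,0, 0,0.007,-0.16,0,0]'; python3 -m handwheel '[0,0.03,0,8,0, 0.02,0.07,0,18,0, 0.05,0.11,0,28,0, 0.05,0.13,0,38,0, 0.05,0.13,0,48,0, 0.05,0.13,0,58,0, 0.05,0.13,0,68,0, 0.05,0.13,0,78,0, 0.05,0.13,0,88,0, 0.05,0.13,0,93.1,0]'; python3 st.py; python3 carr.py
python3 - <<'E'
from h import *
import pickle
d=pickle.load(open("d1.pkl","rb"))
for n in d:
    c,p,z=d[n]
    for a,uv,m in blobs(p,(45,120,60),(75,255,255),15):
        X=onplane(c,uv,24)[0]
        if abs(X[1]+100)<30: print(n,X.round(1))
p=d["top"][1];q=d["side"][1]
cv2.imwrite("pics/seat.png",np.hstack([cv2.resize(p[130:270,200:360],None,fx=2.5,fy=2.5,interpolation=2),cv2.resize(q[150:290,190:350],None,fx=2.5,fy=2.5,interpolation=2)])[:,:,::-1])
E
```

```text
time_s: 9.1
tcp_pos: [495.4, -21.0, 233.9]
ee_rot: [0.021, 1.0, 0.001, 0.003]
ft_force: [0.4, -0.1, -0.6]
width: 1.0
grasp_force: 0.0
time_s: 10.35
tcp_pos: [448.0, 110.7, 229.7]
ee_rot: [0.741, 0.671, -0.001, -0.0]
ft_force: [0.6, -0.2, 0.1]
width: 1.001
grasp_force: 0.0
t 10.35 tcp [448.  110.7 229.7] ty ang -5.64 F [ 0.6 -0.2  0.1] w 1.00102713067912 g 0.0 q7 [-0.66  0.06  0.34  1.97 -0.02  1.11 -0.41]
top plate y range [-757.3 -633. ]
top plate y range [-200.3   -3.5]
top slab 762 [600.4 -93.4] [599.7 -92.3] [149.2  49. ] 84.5
side plate y range [-201.    -1.5]
side slab 697 [599.8 -93.3] [600.3 -88.8] [150.5  49.3] 84.6
top [ 664.5 -103.    24. ]
top [528.4 -97.7  24. ]
side [529.6 -95.9  24. ]
side [ 665.3 -101.9   24. ]
```

View pics/seat.png

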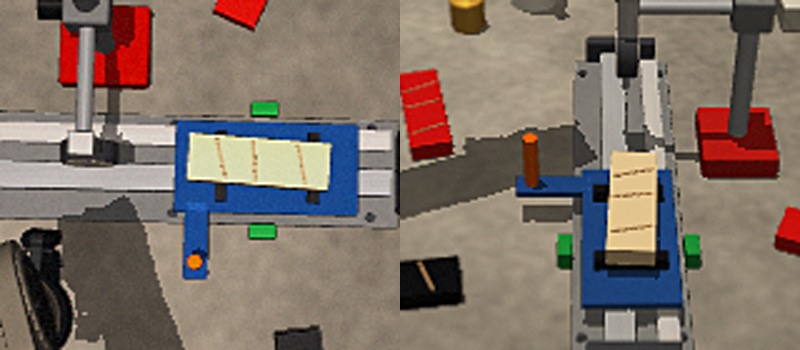

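The seat picture shows the post at (195,262) and the blocks at (264,108) and (262,232). The plate is centred about level with the blocks, so the carrier is in the detent, and the slab is intact at yaw 84.5°. Next I'll move above the slab.

```bash
python3 st.py 600 -92 150
```

```text
t 10.45 tcp [448.1 110.7 229.9] ty ang -5.43 F [-0.6 -0.3  0.8] w 0.9993649340533521 g 0.0 q7 [-0.66  0.06  0.34  1.97 -0.02  1.11 -0.41]
shift mm [-187.3  170.6   79.7]
```

```bash
python3 -m handwheel '[-0.03,0.02,0,0,0, -0.065,0.05,0,0,0, -0.10,0.08,0,0,0, -0.13,0.11,0,0,0, -0.155,0.14,0,0,0, -0.175,0.16,0.02,0,0, -0.187,0.171,0.05,0,0, -0.187,0.171,0.08,0,0, -0.187,0.171,0.08,0,0]'; python3 st.py 600 -92 47
python3 - <<'E'
from h import *
from plant import r
import cv2
c=r.get_calibration("wrist");p,z=r.grab_frame("wrist")
cv2.imwrite("pics/wrist.png",p[:,:,::-1])
for a,uv,m in blobs(p,(18,20,150),(32,140,255),3000):
    ys,xs=np.where(m);b=cv2.minAreaRect(onplane(c,np.c_[xs,ys],82)[:,:2].astype(np.float32));print(a,b)
E
```

```text
time_s: 11.58
tcp_pos: [598.9, -91.0, 147.9]
ee_rot: [0.74, 0.673, -0.003, -0.003]
ft_force: [-0.8, 0.7, 0.5]
width: 1.001
grasp_force: 0.0
t 11.575 tcp [598.9 -91.  147.9] ty ang -5.39 F [-0.8  0.7  0.5] w 1.000641933833277 g 0.0 q7 [-0.28  0.44  0.47  1.74 -0.23  1.02  0.18]
shift mm [ -0.8   1.9 100.9]
9509 ((495.8934631347656, 27.561159133911133), (78.90379333496094, 131.0314178466797), 82.50841522216797)
3564 ((679.1691284179688, -30.618144989013672), (67.65294647216797, 82.33802795410156), 71.97393798828125)
7174 ((600.0032958984375, -89.23825073242188), (148.52696228027344, 49.79069137573242), 84.42327880859375)
5489 ((749.2758178710938, -140.30441284179688), (76.39295959472656, 207.5460205078125), 47.12580490112305)
3255 ((516.80615234375, -116.57444763183594), (82.67730712890625, 148.81771850585938), 34.0974235534668)
```

View pics/wrist.png

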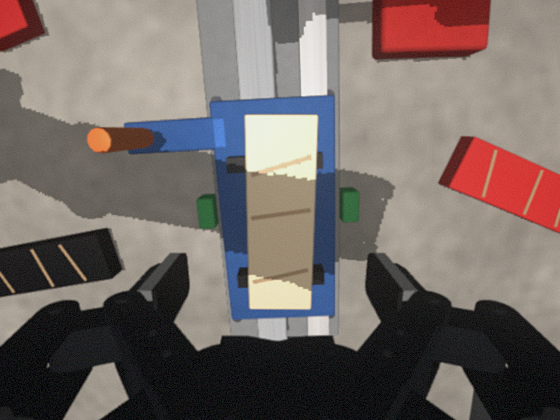

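The wrist view shows the slab centred between the open fingers, at (280,212), with its yaw matching and the carrier level with the green blocks. The slab centre is about (600,−90.5). Now I'll descend and grip.

```bash
python3 -m handwheel '[0,0.001,0.02,0,0, 0,0.001,0.05,0,0, 0,0.001,0.075,0,0, 0,0.001,0.09,0,0, 0,0.001,0.098,0,0, 0,0.001,0.101,0,0, 0,0.001,0.101,0,0]' 60; python3 -m handwheel '[0,0,0,0,0.2, 0,0,0,0,0.35, 0,0,0,0,0.5, 0,0,0,0,0.6, 0,0,0,0,0.6, 0,0,0,0,0.6, 0,0,0,0,0.6]' 60; python3 st.py;python3 carr.py
```

```text
time_s: 12.5
tcp_pos: [602.9, -91.4, 50.8]
ee_rot: [0.74, 0.673, 0.0, 0.0]
ft_force: [0.8, 0.4, 0.5]
width: 0.996
grasp_force: 0.0
time_s: 13.38
tcp_pos: [602.7, -91.4, 50.9]
ee_rot: [0.74, 0.673, 0.0, 0.0]
ft_force: [-1.5, 0.2, 4.6]
width: 0.574
grasp_force: 63.6
t 13.375 tcp [602.7 -91.4  50.9] ty ang -5.44 F [-1.5  0.2  4.6] w 0.5736984023786136 g 63.58290195465088 q7 [-0.24  0.55  0.42  1.81 -0.3   0.84  0.23]
top plate y range [-757.4 -632.7]
top plate y range [-40.2  -3.3]
top plate y range [-200.6 -151.5]
top slab 118 [609.8 -27.9] [607.9 -28.3] [20.9 48. ] 80.8
top slab 45 [ 584.6 -160.6] [ 589.3 -157.4] [15.8 34.5] 88.3
side plate y range [-201.1  -42.3]
side slab 151 [ 593.9 -150.2] [ 596.  -147.3] [32.5 48.5] 81.8
```

```bash
python3 -m handwheel '[0,0,-0.002,0,0.6, 0,0,-0.006,0,0.6, 0,0,-0.012,0,0.6, 0,0,-0.020,0,0.6, 0,0,-0.029,0,0.6, 0,0,-0.038,0,0.6, 0,0,-0.047,0,0.6, 0,0,-0.056,0,0.6, 0,0,-0.065,0,0.6, 0,0,-0.073,0,0.6]'; python3 -m handwheel '[0,0,-0.008,0,0.6, 0,0,-0.016,0,0.6, 0,0,-0.023,0,0.6, 0,0,-0.029,0,0.6, 0,0,-0.033,0,0.6, 0,0,-0.035,0,0.6, 0,0,-0.035,0,0.6, 0,0,-0.035,0,0.6]'; python3 st.py;python3 carr.py|grep plate
python3 - <<'E'
import pickle,cv2
q=pickle.load(open("d1.pkl","rb"))["side"][1]
cv2.imwrite("pics/lift.png",cv2.resize(q[100:300,170:370],None,fx=3,fy=3,interpolation=2)[:,:,::-1])
E
```

```text
time_s: 14.72
tcp_pos: [602.5, -91.4, 123.9]
ee_rot: [0.74, 0.673, 0.0, 0.0]
ft_force: [-0.3, -0.1, -4.6]
width: 0.575
grasp_force: 62.7
time_s: 15.72
tcp_pos: [602.3, -91.3, 158.0]
ee_rot: [0.74, 0.673, -0.0, -0.0]
ft_force: [0.5, -0.3, -3.7]
width: 0.575
grasp_force: 62.7
t 15.725 tcp [602.3 -91.3 158. ] ty ang -5.43 F [ 0.5 -0.3 -3.7] w 0.5752059989892492 g 62.69194722175598 q7 [-0.28  0.43  0.48  1.73 -0.22  1.04  0.18]
top plate y range [-757.3 -633. ]
top plate y range [-31.   -3.3]
top plate y range [-200.7 -165.7]
side plate y range [-200.8   -1.7]
```

View pics/lift.png

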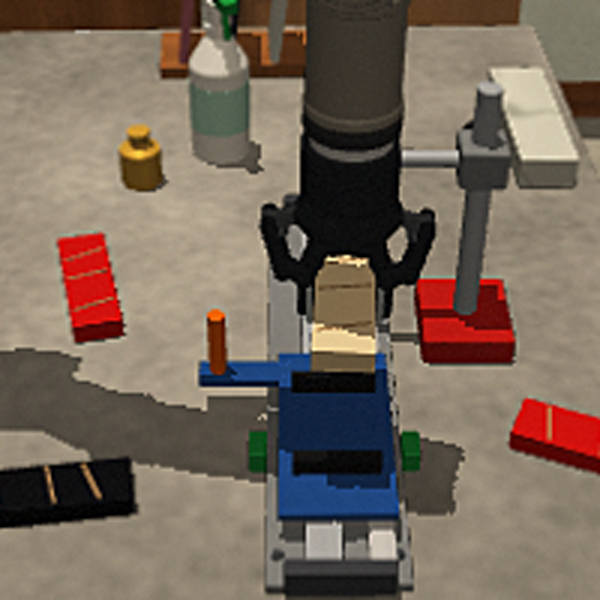

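The picture shows the slab held above the carrier, at about (345,310), with the carrier still between the blocks and the gauge untouched. I'll hold here and check the level from depth.

```bash
for i in 1 2; do python3 -m handwheel '[0,0,0,0,0.6, 0,0,0,0,0.6, 0,0,0,0,0.6, 0,0,0,0,0.6, 0,0,0,0,0.6, 0,0,0,0,0.6, 0,0,0,0,0.6, 0,0,0,0,0.6, 0,0,0,0,0.6, 0,0,0,0,0.6]'; done; python3 carr.py|grep plate
python3 - <<'E'
from h import *
import pickle
for n,(c,p,z) in pickle.load(open("d1.pkl","rb")).items():
    yy,xx=np.mgrid[:420,:560];o,d=ray(c,np.c_[xx.ravel(),yy.ravel()])
    X=o+d*z.ravel()[:,None]
    h=cv2.cvtColor(p,cv2.COLOR_RGB2HSV).reshape(-1,3)
    k=(abs(X[:,0]-602)<24)&(X[:,1]<-25)&(X[:,1]>-162)&(abs(X[:,1]+91)>18)&(X[:,2]>172)&(X[:,2]<215)&(h[:,0]>10)&(h[:,0]<32)&(h[:,1]>20)
    P=X[k]
    if len(P)<20: print(n,len(P));continue
    for _ in range(5):
        a=np.linalg.lstsq(np.c_[P[:,:2]-[602,-91],np.ones(len(P))],P[:,2],rcond=None)[0]
        e=P[:,2]-np.c_[P[:,:2]-[602,-91],np.ones(len(P))]@a;P=P[abs(e)<max(2,2*np.median(abs(e)))]
    print(n,len(P),"slopes deg x,y",np.degrees(a[:2]).round(2),"top z",a[2].round(1),"y rng",P[:,1].min().round(),P[:,1].max().round())
E
```

```text
time_s: 17.08
tcp_pos: [602.4, -91.4, 158.3]
ee_rot: [0.74, 0.673, 0.0, -0.0]
ft_force: [0.5, -0.8, -4.4]
width: 0.578
grasp_force: 62.7
time_s: 18.32
tcp_pos: [602.5, -91.4, 158.3]
ee_rot: [0.74, 0.673, 0.0, -0.0]
ft_force: [-0.3, 0.4, -3.7]
width: 0.577
grasp_force: 62.7
top plate y range [-757.4 -633. ]
top plate y range [-31.   -3.3]
top plate y range [-200.7 -165.7]
side plate y range [-200.8   -1.7]
top 33 slopes deg x,y [ 1.05 -0.07] top z 189.7 y rng -42.0 -25.0
side 351 slopes deg x,y [ 0.35 -0.22] top z 190.6 y rng -162.0 -43.0
```

Top at 190 mm puts the underside at 168 mm, 108 mm above the bars. The slab is level to within about 1°, steady, and the carrier is seated. Handing in.

```bash
python3 -c "
from plant import r
print(r.finish_job())"
```

```text
the job is handed in; nothing more can be done
None
```

I handed the job in with the carrier in its station, about 1 mm past centre by camera, and the specimen gripped about 108 mm above the carrier's cross bars. It was level to about 1° and held steady for over 2.5 s. The hand-in returned no verdict.

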